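# Push the row of coated housings home and close the keeper behind it

## Task

With the fingertips, push the whole row of five black housings along the rail as one closed-up train until the first is fully against the end stop, without picking up or lifting any of them. Then push the keeper's knob to slide its bar fully in behind the last one, so that the row is locked in. Leave the other things on the table where they are.

Things in the scene. Friction and masses are not known exactly. Their poses are not given: they have to be found in the camera images.
- rail: fixed aluminium loading rail, a low channel 360 mm long across the robot's front, turned up to 0.3 rad. Origin: centre of its underside. x runs along the channel to the end stop (roughly world +y), y points to the robot's side, z up. Channel floor 10 mm above the table, open at the rear end (x = -180 mm); side walls 38 mm apart inside, 5 mm thick, tops at 18 mm
- rail_stop (a point): centre of the end stop's face at the channel floor's height (rail x = 150 mm). The stop is a steel block 56 mm wide over the channel, top at 42 mm
- rail_home (a point): point on the channel's middle line, at its floor, where the rear face of the last block lies when all five are home (rail x = -20 mm)
- keeper_guide (a point): middle of the top (42 mm above the table) of the guide that the keeper slides in, on the robot's side of the channel: 36 mm along the rail, 18 mm across (rail x = -48 to -12, y = 42 to 60 mm), on a ledge 10 mm thick that runs out to y = 135 mm, x = -65 to 5 mm
- keeper_knob (a point): centre of the top (52 mm above the table) of the keeper's upright knob, a steel block 14 mm thick along the rail's y, 24 mm wide along x, standing from 16 to 52 mm above the table at the robot-side end of the keeper bar; moves with it
- keeper (a joint): travel (m) along the rail's -y of the keeper, a steel bar 12 mm wide at rail x = -30 mm, 24 to 34 mm above the table. 0 = drawn back: knob centre at rail y = 115 mm, bar tip 40 mm from the channel's middle line. 0.046 = fully in, at its own stop: knob at y = 69 mm, tip 6 mm past the middle line. Starts at 0 to 6 mm, slides with about 1.5 N, stays where left
- block1: first (leading, nearest the end stop) of the five equal black-coated latch housings standing in a touching row in the channel: 34 mm along the rail, 36 mm across, 30 mm high, about 100 to 210 g, bare-metal oval on top. Origin: centre of the underside; its x axis is along the rail's x, z up. The row starts 50 to 110 mm short of the end stop
- block2: second of the five equal black-coated latch housings standing in a touching row in the channel: 34 mm along the rail, 36 mm across, 30 mm high, about 100 to 210 g, bare-metal oval on top. Origin: centre of the underside; its x axis is along the rail's x, z up. The row starts 50 to 110 mm short of the end stop
- block3: third of the five equal black-coated latch housings standing in a touching row in the channel: 34 mm along the rail, 36 mm across, 30 mm high, about 100 to 210 g, bare-metal oval on top. Origin: centre of the underside; its x axis is along the rail's x, z up. The row starts 50 to 110 mm short of the end stop
- block4: fourth of the five equal black-coated latch housings standing in a touching row in the channel: 34 mm along the rail, 36 mm across, 30 mm high, about 100 to 210 g, bare-metal oval on top. Origin: centre of the underside; its x axis is along the rail's x, z up. The row starts 50 to 110 mm short of the end stop
- block5: last (rearmost, farthest from the end stop) of the five equal black-coated latch housings standing in a touching row in the channel: 34 mm along the rail, 36 mm across, 30 mm high, about 100 to 210 g, bare-metal oval on top. Origin: centre of the underside; its x axis is along the rail's x, z up. The row starts 50 to 110 mm short of the end stop
- spare: a loose housing like the five (34 x 36 x 30 mm), standing on the table beyond the rail; not part of the row. Leave alone. Origin: centre of the underside
- tape: a cardboard core ring, 68 mm across, 18 mm high, flat on the table on the robot's side of the rail. Leave alone. Origin: centre of the underside
- gauge: a steel plug gauge, an upright cylinder 18 mm across, 50 mm high, beyond the rail. Leave alone. Origin: centre of the underside
- cup: a glass cup 70 mm across, 85 mm high, at the left. Leave alone. Origin: centre of the underside
- screwdriver: a screwdriver lying at the front right. Leave alone. Origin: centre of the underside as it lies
- cleaner: a white bottle 60 mm across, 120 mm high, at the right. Leave alone. Origin: centre of the underside
- brush: a brush lying at the left. Leave alone. Origin: centre of the underside as it lies
Not all that is in view belongs to the job. What is shaped like the block4 but pink is not meant.

How it is judged:
By the outcome, as a careful person would: the job done as asked, in the order asked, and still so for the second after the job is handed in, with the robot touching nothing.
It also fails if it takes over 48 s, if anything falls off the work surface, if the arm or the gripper's body presses on something with over 40 N, if the wrist force passes 120 N, or if a joint passes its speed limit or range.

## Robot

A 6-joint arm with a two-finger parallel gripper is mounted at the origin on the work surface. World frame = base frame: x ahead of the robot, y to its left, z up, the work surface at z = 0. Lengths are in mm, angles in rad, forces in N, time in s.
With the tool pointing down it reaches from about 350 to 875 mm from the base axis. Payload 4.2 kg.
Tool frame: the origin (TCP) lies midway between the tips of the shut fingers; the grasp point (between the pads) lies 19 mm behind it (arm.grip_point_offset is the z of the grasp point in the tool frame, in mm); z points along the fingers, x is the direction in which the jaws open and shut, and the axes are right-handed (so a half turn about z gives the same grasp; the last joint's range is limited). The gripper opens to 85 mm and grips with 20 to 120 N. Pads are 22 mm wide; open, the fingers measure 114 mm over their backs; the gripper's body (76 mm by 85 mm) begins 54 mm behind the grasp point. The pads swing forward as they close: fully open they stand 13 mm farther back than shut.
Start: joints at [-0.904, 0.385, 0.008, 0, -1.194, -0.259], TCP at [247.882, -573.719, 197.712] pointing down, gripper open.
Joint ranges: [-3.14, 3.14], [-1.21, 2.06], [-1.07, 1.41], [-3.16, 2.05], [-2.99, -0.16], [-3.1, 3.1]. Speed limits (rad/s): [2.79, 2.79, 3.14, 3.14, 3.14, 3.14].

## Interface

Orientations are given as a unit quaternion [x, y, z, w].
In Python, from bench import arm gives the robot as it stands.
- The arm moves only by the shell command python3 -m jog 'ROWS'. ROWS is JSON, a list of rows, each an object of numbers: "hand": the finger opening in mm, from 0 to 85.4; "dx", "dy", "dz": the shift along the tool's x, y, z in mm; "rx", "ry", "rz": the turn, a rotation vector about the tool's x, y, z in rad. A call has 1 to 5 rows; each row shifts and turns the commanded pose from where the row before left it, along the tool's axes as they then stand; what a row does not reach is not made up. A row lasts 1/12 s, in which the tool goes at most 41.7 mm and 7.16 degrees, less where a joint would pass 70% of its speed; a pose out of reach is approached as far as the arm can. A call with a gripper value outside its range is refused whole. The fingers move at their own pace and stop on an object; the grip force is fixed at half the most. Time passes only in rows, so rows that do not move let the fingers close. It gives the time, the measured TCP pose, the force and the opening at its end, in the units of the state.
- arm.read_state(): the state, without advancing time (a new reading comes with each control period).
- arm.get_image(name): name is "scene" or "top" or "wrist"; returns a dict with "img" (400x640x3 uint8, red, green, blue), "depth" (400x640 float32, mm along the optical axis (not along the pixel's ray), 0 where there is no reading), "intrinsics" (3x3 intrinsics, pixels), "dist" ([k1, k2, p1, p2, k3] as OpenCV has them; the pictures are not rectified), "R" (3x3) and "t" (3): a world point X has camera coordinates R X + t; the wrist camera has in their place "T_tool_cam" (4x4, takes a point from camera to tool coordinates, whose origin is the TCP and whose axes are the tool frame's). Camera axes: x right, y down, z forward; pixel columns grow to the right and rows downward; lengths in mm; the calibration is good to about 2 mm. A picture is of the moment at which its call begins: read the wrist's pose just before it.
- arm.job_done(): hands the job in, once; it reports no verdict.
The state is a dict: "clock": time; "joints": joint angles; "joint_vel": joint speeds; "joint_efforts": joint torques, N m; "position": TCP position; "ee_rot": TCP orientation; "contact_force": force on the tool from outside, world axes, zero at the start; "wrist_torque": the same for the moment, N m; "gripper_width": finger opening in mm.
Only numpy, scipy, OpenCV 4.12 (cv2) and the standard library are available. Lean on these libraries where they do the work, as an engineer would, in place of code of your own. Each camera call takes 0.05 s, during which the arm holds its last target.

## Working session

There is one attempt and no reset: what is moved stays moved. The work goes in short steps, Python scripts to look and compute and a shell command to move; the robot and the scene stay as the last step left them, time stands still between calls to the robot, and variables do not carry over. Pictures are saved under pics/ and viewed, and the job is handed in when it is done.

```bash
mkdir -p pics; ls
python3 - <<'E'
from bench import arm
import cv2
print(arm.read_state())
for n in ["scene","top"]:
    d=arm.get_image(n); cv2.imwrite(f"pics/{n}0.png",d["img"][:,:,::-1]); print(n,d["intrinsics"],d["dist"],d["R"],d["t"])
E
```

```text
pics
{'clock': 0.0, 'joints': array([-9.04393071e-01,  3.85549664e-01,  6.63400734e-03, -5.11544516e-04,
       -1.19398679e+00, -2.58596773e-01]), 'joint_vel': array([-0.00132537, -0.00074257, -0.00020307, -0.00077819,  0.00143399,
       -0.00078045]), 'joint_efforts': array([ 9.89350929e-05, -3.92294669e+01,  1.88401634e+01,  4.18608695e+00,
       -4.65695135e-03, -9.37217322e-06]), 'position': array([ 247.63197195, -573.13955483,  196.62715528]), 'ee_rot': array([ 5.49352302e-01,  8.35590141e-01,  5.59596692e-04, -9.23204259e-04]), 'contact_force': array([-0.60543012, -1.3785424 ,  0.20386178]), 'wrist_torque': array([-0.02930454, -0.02420247,  0.02677563]), 'gripper_width': 85.82672780917717}
scene [[476.84779246   0.         310.77973439]
 [  0.         476.84779246 199.48910797]
 [  0.           0.           1.        ]] [-0.08031397  0.          0.          0.          0.        ] [[ 0.33253108  0.94303547 -0.01035333]
 [ 0.79420107 -0.28593596 -0.53617655]
 [-0.50859389  0.17007274 -0.84404237]] [-139.93770697 -404.75813098 1435.17055033]
top [[374.78187146   0.         313.15171968]
 [  0.         374.78187146 197.48266857]
 [  0.           0.           1.        ]] [-0.00907654  0.          0.          0.          0.        ] [[-2.26857444e-03 -9.99870560e-01  1.59284729e-02]
 [-9.95121867e-01  6.86238747e-04 -9.86508951e-02]
 [ 9.86271951e-02 -1.60745686e-02 -9.94994615e-01]] [-17.2955667 559.9840145 979.7949144]
```

View pics/scene0.png

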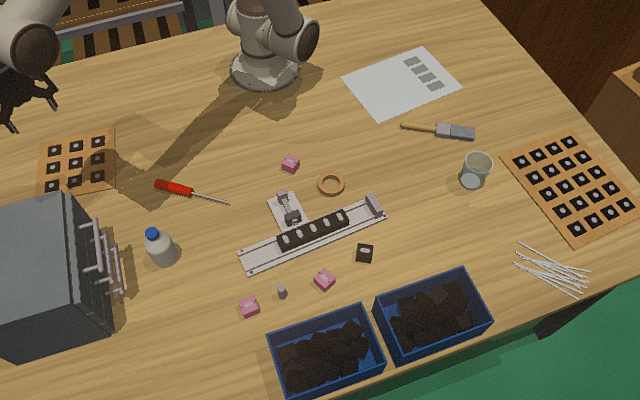

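View pics/top0.png

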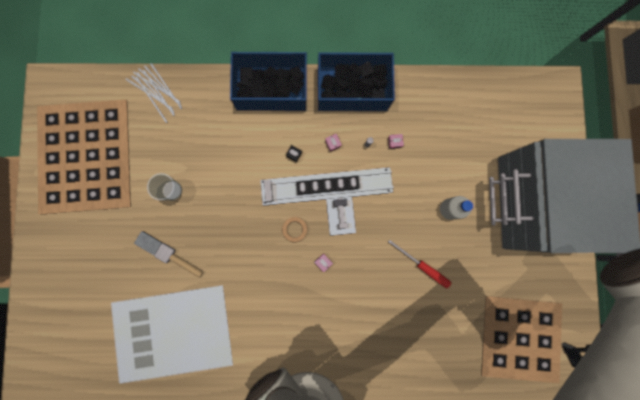

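The top view shows the rail from about (263,190), where the stop is, to (391,181) at the rear end. The five blocks lie at about (302..355, 185) and the knob at about (343,225). I'll zoom in.

```bash
cat > h.py <<'E'
import numpy as np, cv2
from bench import arm
def ray(d,u,v):
    p=cv2.undistortPoints(np.array([[[u,v]]],float),d["intrinsics"],d["dist"])[0,0]
    r=d["R"].T@np.array([p[0],p[1],1]); c=-d["R"].T@d["t"]; return c,r
def onplane(d,u,v,z):
    c,r=ray(d,u,v); return c+r*(z-c[2])/r[2]
def proj(d,X):
    rv=cv2.Rodrigues(d["R"])[0]; return cv2.projectPoints(np.array(X,float).reshape(-1,3),rv,d["t"],d["intrinsics"],d["dist"])[0].reshape(-1,2)
E
python3 - <<'E'
from h import *
a=cv2.imread("pics/scene0.png"); b=cv2.imread("pics/top0.png")
cv2.imwrite("pics/s1.png",cv2.resize(a[180:280,230:395],None,fx=4.8,fy=4.8,interpolation=cv2.INTER_CUBIC))
cv2.imwrite("pics/t1.png",cv2.resize(b[160:250,255:400],None,fx=5.5,fy=5.5,interpolation=cv2.INTER_CUBIC))
E
```

```text
(no output)
```

View pics/s1.png

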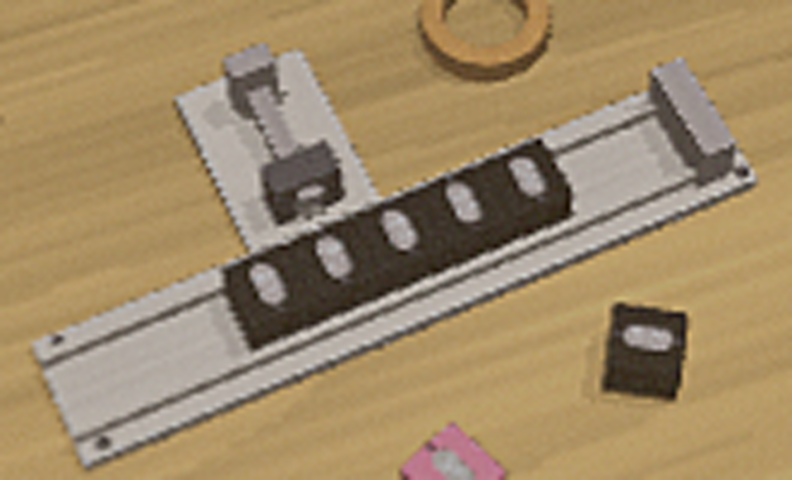

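View pics/t1.png

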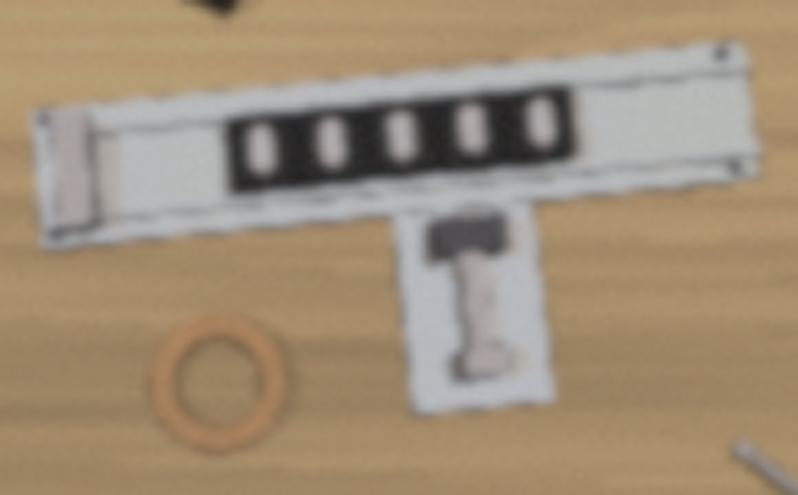

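Run:
```python
from h import *
S=arm.get_image("scene");T=arm.get_image("top")
fs=lambda x,y:((x+.5)/4.8-.5+230,(y+.5)/4.8-.5+180)
ft=lambda x,y:((x+.5)/5.5-.5+255,(y+.5)/5.5-.5+160)
def tri(p,q):
    A=[];b=[]
    for d,(u,v) in ((S,p),(T,q)):
        c,r=ray(d,u,v); r/=np.linalg.norm(r); M=np.eye(3)-np.outer(r,r); A.append(M);b.append(M@c)
    return np.linalg.solve(sum(A),sum(b))
sp=[(268,284),(334,258),(400,230),(464,202),(529,177)]; tp=[(542,122),(472,128),(401,136),(331,143),(262,149)]
C=[]
for a,b in zip(sp,tp):
    s=onplane(S,*fs(*a),40);t=onplane(T,*ft(*b),40);C.append((s+t)/2)
    print("oval",s.round(1),t.round(1),tri(fs(*a),ft(*b)).round(1))
def q(n,a,b,z):
    s=onplane(S,*fs(*a),z) if a else None;t=onplane(T,*ft(*b),z) if b else None
    print(n,None if s is None else s.round(1),None if t is None else t.round(1))
q("knob",(249,57),(482,357),52)
q("guide",(302,160),(468,234),42)
q("rear corner near robot",(35,345),(760,174),18)
q("rear corner far",(80,450),(747,42),18)
q("stop corner robot fwd",(682,60),(62,240),42)
q("stop corner far rear edge",(712,160),(88,110),42)
q("stop front-far corner",(735,150),(52,112),42)
q("stop rear-robot",(652,72),(100,225),42)
q("spare",(648,337),None,30)
C=np.array(C); d=C[-1]-C[0]; print("ang",np.arctan2(d[1],d[0]), np.linalg.norm(d)/4)
```

```text
oval [ 603.3 -124.4   40. ] [ 600.9 -124.9   40. ] [ 601.5 -124.7   37. ]
oval [600.6 -90.8  40. ] [597.9 -90.8  40. ] [598.6 -90.7  36.4]
oval [596.9 -56.4  40. ] [594.  -56.3  40. ] [594.7 -56.1  36. ]
oval [592.8 -22.4  40. ] [590.6 -22.3  40. ] [591.1 -22.1  36.9]
oval [590.4  11.9  40. ] [587.7  11.1  40. ] [588.4  11.9  36.6]
knob [486.3 -96.   52. ] [486.7 -93.4  52. ]
guide [545.5 -88.5  42. ] [546.1 -88.2  42. ]
rear corner near robot [ 585.7 -236.2   18. ] [ 577.9 -235.7   18. ]
rear corner far [ 644.9 -230.4   18. ] [ 644.3 -230.7   18. ]
stop corner robot fwd [554.5 107.4  42. ] [543.4 107.1  42. ]
stop corner far rear edge [612.6  98.1  42. ] [606.4  95.2  42. ]
stop front-far corner [611.2 110.9  42. ] [605.5 112.5  42. ]
stop rear-robot [556.   90.6  42. ] [550.6  88.9  42. ]
spare [684.7  35.3  30. ] None
ang 1.6661042191417446 34.190751345475995
```

```bash
python3 -m jog '[{"hand":0,"dx":33,"dy":14.3},{"hand":0,"dx":33,"dy":14.3},{"hand":0,"dx":33,"dy":14.3},{"hand":0,"dx":33,"dy":14.3},{"hand":0,"dx":33,"dy":14.3}]'; python3 -m jog '[{"hand":0,"rz":-0.124},{"hand":0,"rz":-0.124},{"hand":0,"rz":-0.124},{"hand":0,"rz":-0.124},{"hand":0,"rz":-0.124}]';python3 -m jog '[{"hand":0,"rz":-0.124},{"hand":0,"rz":-0.124},{"hand":0,"rz":-0.124},{"hand":0,"rz":-0.124},{"hand":0,"rz":-0.124}]'
cat >> h.py <<'E'
from scipy.spatial.transform import Rotation as Ro
U=np.array([-.0952,.9955]);V=np.array([-.9955,-.0952]);O=np.array([595.2,-54.8])
def st(target=None):
    s=arm.read_state();p=s["position"];R=Ro.from_quat(s["ee_rot"]).as_matrix()
    print("t",round(s["clock"],2),"p",p.round(1),"rail",((p[:2]-O)@U).round(1),((p[:2]-O)@V).round(1),"F",s["contact_force"].round(1),"Frail",(s["contact_force"][:2]@U).round(1),(s["contact_force"][:2]@V).round(1),"w",round(s["gripper_width"],1))
    print("toolx",R[:,0].round(3),"z",R[:,2].round(3),"yawerr",np.degrees(np.arctan2(R[:2,0]@U,R[:2,0]@V)).round(2))
    if target is not None:
        W=np.array([*(O+U*target[0]+V*target[1]),target[2]]); print("tool delta",(R.T@(W-p)).round(1))
E
python3 -c "
from h import *
st((-125,0,150))"
```

```text
t 0.2 p [ 247.7 -573.4  197. ] rail -483.2 395.3 F [0.6 0.2 0.3] Frail 0.2 -0.6 w 85.2
toolx [-0.397  0.918  0.001] z [-0.001  0.001 -1.   ] yawerr 72.1
tool delta [219.3 486.2  47.3]$[0]: bad value
$[0]: bad value
$[0]: bad value
```

```bash
python3 -m jog '[{"hand":0.5,"dx":33.0,"dy":14.3}]'; python3 -m jog --help
```

```text
$[0]: bad value
invalid input: not JSON, or not a number
```

```bash
python3 -m jog '[{"dx":33,"dy":14.3}]'; python3 -m jog '[{"dx":0,"dy":0,"dz":0,"rx":0,"ry":0,"rz":0,"hand":0}]'
```

```text
clock: 0.28
position: [247.8, -573.5, 197.3]
ee_rot: [0.549, 0.836, 0.0, -0.0]
contact_force: [-0.0, 0.3, 0.4]
gripper_width: 75.5$[0]: bad value
```

```bash
python3 -m jog '[{"dx":0}]';python3 -m jog '[{"hand":30}]'; python3 -m jog '[{"dx":0,"hand":30}]';python3 -c "
from h import *
st((-125,0,150))"
```

```text
t 0.28 p [ 247.8 -573.5  197.3] rail -483.3 395.2 F [-0.   0.3  0.4] Frail 0.3 -0.0 w 75.5
toolx [-0.397  0.918  0.001] z [-0.     0.001 -1.   ] yawerr 72.1
tool delta [219.4 486.2  47.5]$[0]: bad value
$[0]: bad value
$[0]: bad value
```

```bash
python3 -m jog '[{"dx":33,"dy":14.3,"dz":0,"rx":0,"ry":0,"rz":0,"hand":0},{"dx":33,"dy":14.3,"dz":0,"rx":0,"ry":0,"rz":0,"hand":0},{"dx":33,"dy":14.3,"dz":0,"rx":0,"ry":0,"rz":0,"hand":0},{"dx":33,"dy":14.3,"dz":0,"rx":0,"ry":0,"rz":0,"hand":0},{"dx":33,"dy":14.3,"dz":0,"rx":0,"ry":0,"rz":0,"hand":0}]'
python3 -m jog '[{"dx":0,"dy":0,"dz":0,"rx":0,"ry":0,"rz":-0.124,"hand":0},{"dx":0,"dy":0,"dz":0,"rx":0,"ry":0,"rz":-0.124,"hand":0},{"dx":0,"dy":0,"dz":0,"rx":0,"ry":0,"rz":-0.124,"hand":0},{"dx":0,"dy":0,"dz":0,"rx":0,"ry":0,"rz":-0.124,"hand":0},{"dx":0,"dy":0,"dz":0,"rx":0,"ry":0,"rz":-0.124,"hand":0}]'
python3 -m jog '[{"dx":0,"dy":0,"dz":0,"rx":0,"ry":0,"rz":-0.124,"hand":0},{"dx":0,"dy":0,"dz":0,"rx":0,"ry":0,"rz":-0.124,"hand":0},{"dx":0,"dy":0,"dz":0,"rx":0,"ry":0,"rz":-0.124,"hand":0},{"dx":0,"dy":0,"dz":0,"rx":0,"ry":0,"rz":-0.124,"hand":0},{"dx":0,"dy":0,"dz":0,"rx":0,"ry":0,"rz":-0.124,"hand":0}]'
python3 -c "
from h import *
st((-125,0,150))"
```

```text
clock: 0.7
position: [247.7, -392.3, 197.5]
ee_rot: [0.55, 0.835, 0.0, -0.0]
contact_force: [1.3, 0.9, 0.7]
gripper_width: 12.3
clock: 1.12
position: [248.1, -393.7, 197.9]
ee_rot: [0.265, 0.964, -0.0, 0.0]
contact_force: [-1.0, -1.1, -0.5]
gripper_width: -0.3
clock: 1.53
position: [248.0, -393.8, 197.8]
ee_rot: [-0.042, 0.999, -0.0, 0.0]
contact_force: [-0.3, 0.1, 0.1]
gripper_width: 0.3
t 1.53 p [ 248.  -393.8  197.8] rail -304.4 377.9 F [-0.3  0.1  0.1] Frail 0.2 0.3 w 0.3
toolx [-0.997 -0.083 -0.   ] z [ 0. -0. -1.] yawerr 0.7
tool delta [-375.6  184.    47.8]
```

```bash
python3 -m jog '[{"dx":-36,"dy":17.5,"dz":0,"rx":0,"ry":0,"rz":-0.012,"hand":0},{"dx":-36,"dy":17.5,"dz":0,"rx":0,"ry":0,"rz":0,"hand":0},{"dx":-36,"dy":17.5,"dz":0,"rx":0,"ry":0,"rz":0,"hand":0},{"dx":-36,"dy":17.5,"dz":0,"rx":0,"ry":0,"rz":0,"hand":0},{"dx":-36,"dy":17.5,"dz":0,"rx":0,"ry":0,"rz":0,"hand":0}]'
python3 -m jog '[{"dx":-36,"dy":17.5,"dz":0,"rx":0,"ry":0,"rz":0,"hand":0},{"dx":-36,"dy":17.5,"dz":0,"rx":0,"ry":0,"rz":0,"hand":0},{"dx":-36,"dy":17.5,"dz":0,"rx":0,"ry":0,"rz":0,"hand":0},{"dx":-36,"dy":17.5,"dz":0,"rx":0,"ry":0,"rz":0,"hand":0},{"dx":-36,"dy":17.5,"dz":0,"rx":0,"ry":0,"rz":0,"hand":0}]'
python3 - <<'E'
from h import *
st((-125,0,100))
s=arm.read_state(); d=arm.get_image("wrist"); cv2.imwrite("pics/w1.png",d["img"][:,:,::-1])
print(d["intrinsics"],d["dist"],d["T_tool_cam"].round(3))
E
```

```text
clock: 1.95
position: [421.1, -289.9, 198.0]
ee_rot: [-0.044, 0.999, -0.0, 0.0]
contact_force: [-0.2, -1.0, -0.4]
gripper_width: 0.6
clock: 2.37
position: [592.8, -186.6, 197.7]
ee_rot: [-0.045, 0.999, -0.0, 0.0]
contact_force: [0.7, -0.3, 1.2]
gripper_width: -0.1
t 2.37 p [ 592.8 -186.6  197.7] rail -131.0 15.0 F [ 0.7 -0.3  1.2] Frail -0.4 -0.7 w -0.1
toolx [-0.996 -0.089 -0.   ] z [ 0. -0. -1.] yawerr 0.34
tool delta [-14.9   6.   97.7]
[[302.394253     0.         319.33540746]
 [  0.         302.394253   199.70053185]
 [  0.           0.           1.        ]] [-0.05226035  0.          0.          0.          0.        ] [[   1.       0.       0.       0.247]
 [  -0.       0.962    0.272  -69.304]
 [  -0.      -0.272    0.962 -177.139]
 [   0.       0.       0.       1.   ]]
```

View pics/w1.png

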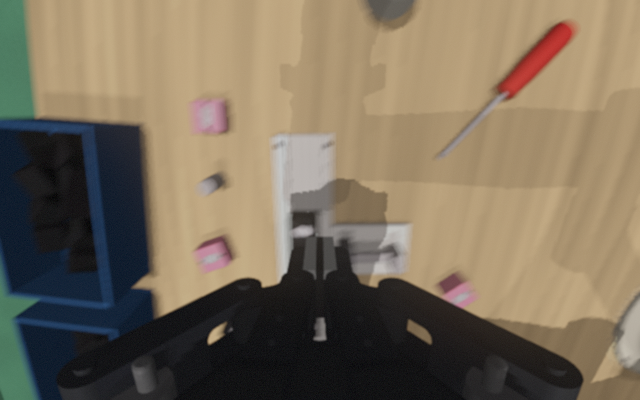

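The wrist view shows the rail's rear edge at (275..335, 135), the rear top edge of block 5 at about (304,211) and the keeper at (370,245). I'll use it to cross-check the rail pose.

```bash
cat >> h.py <<'E'
def wplane(d,s,u,v,z):
    p=cv2.undistortPoints(np.array([[[u,v]]],float),d["intrinsics"],d["dist"])[0,0]
    T=d["T_tool_cam"];R=Ro.from_quat(s["ee_rot"]).as_matrix()
    c=R@T[:3,3]+s["position"];r=R@T[:3,:3]@np.array([p[0],p[1],1]); X=c+r*(z-c[2])/r[2]
    return X.round(1),(((X[:2]-O)@U).round(1),((X[:2]-O)@V).round(1))
E
python3 - <<'E'
from h import *
s=arm.read_state(); d=arm.get_image("wrist")
a=d["img"][:,:,::-1]
cv2.imwrite("pics/w2.png",cv2.resize(a[120:290,250:430],None,fx=3.3,fy=3.3,interpolation=cv2.INTER_CUBIC))
for n,u,v,z in [("rear L",275,137,18),("rear R",335,134,18),("b5 rear L",291,212,40),("b5 rear R",316,212,40),("guide rear",372,222,10)]: print(n,wplane(d,s,u,v,z))
E
```

```text
rear L (array([ 654.4, -223.2,   18. ]), (np.float64(-173.2), np.float64(-42.9)))
rear R (array([ 585.5, -233. ,   18. ]), (np.float64(-176.5), np.float64(26.6)))
b5 rear L (array([ 628. , -141.1,   40. ]), (np.float64(-89.1), np.float64(-24.4)))
b5 rear R (array([ 599.1, -143.9,   40. ]), (np.float64(-89.1), np.float64(4.6)))
guide rear (array([ 526.2, -127.5,   10. ]), (np.float64(-65.8), np.float64(75.6)))
```

View pics/w2.png

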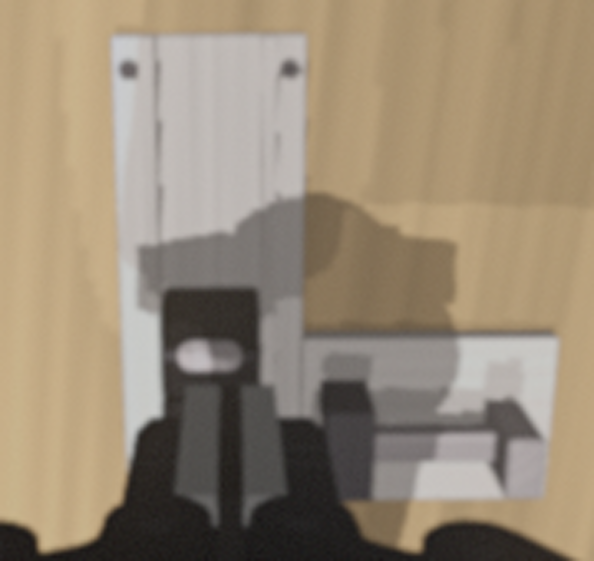

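Run:
```python
from h import *
s=arm.read_state(); d=arm.get_image("wrist"); st((-115,0,100))
for n,x,y,z in [("rear L",110,36,18),("rear R",306,34,18),("b5 rear L",163,289,40),("b5 rear R",259,289,40),("oval",209,355,40),("ledge rear L",305,333,10),("ledge rear R",558,335,10),("ledge R far",546,498,10),("knob rear R", 541,438,52),("knob rear L",488,400,52)]: print(n,wplane(d,s,(x+.5)/3.3-.5+250,(y+.5)/3.3-.5+120,z))
```

```text
t 2.52 p [ 593.1 -186.1  196.3] rail -130.6 14.6 F [-1.3  0.3 -1. ] Frail 0.4 1.2 w 0.2
toolx [-0.996 -0.092  0.001] z [-0.002  0.    -1.   ] yawerr 0.19
tool delta [-14.7  15.6  96.3]
rear L (array([ 641.6, -232.5,   18. ]), (np.float64(-181.4), np.float64(-29.3)))
rear R (array([ 573.7, -239.6,   18. ]), (np.float64(-181.9), np.float64(39.0)))
b5 rear L (array([ 615.3, -149.2,   40. ]), (np.float64(-95.8), np.float64(-11.0)))
b5 rear R (array([ 581.9, -152.3,   40. ]), (np.float64(-95.8), np.float64(22.6)))
oval (array([ 597.1, -126.1,   40. ]), (np.float64(-71.2), np.float64(4.9)))
ledge rear L (array([ 560.6, -127.1,   10. ]), (np.float64(-68.7), np.float64(41.3)))
ledge rear R (array([ 462.5, -135.4,   10. ]), (np.float64(-67.6), np.float64(139.8)))
ledge R far (array([454.1, -65.1,  10. ]), (np.float64(3.1), np.float64(141.5)))
knob rear R (array([ 477.4, -110.3,   52. ]), (np.float64(-44.0), np.float64(122.6)))
knob rear L (array([ 498.7, -123. ,   52. ]), (np.float64(-58.8), np.float64(102.6)))
```

```bash
python3 -m jog '[{"dx":-12.5,"dy":5,"dz":20,"rx":0,"ry":0,"rz":-0.003,"hand":0},{"dx":0,"dy":0,"dz":38,"rx":0,"ry":0,"rz":0,"hand":0},{"dx":0,"dy":0,"dz":38,"rx":0,"ry":0,"rz":0,"hand":0},{"dx":0,"dy":0,"dz":34,"rx":0,"ry":0,"rz":0,"hand":0},{"dx":0,"dy":0,"dz":0,"rx":0,"ry":0,"rz":0,"hand":0}]'
python3 - <<'E'
from h import *
st((-125,2,22))
s=arm.read_state(); d=arm.get_image("wrist"); cv2.imwrite("pics/w3.png",d["img"][:,:,::-1])
d=arm.get_image("scene"); cv2.imwrite("pics/s3.png",cv2.resize(d["img"][150:290,230:395,::-1],None,fx=4,fy=4,interpolation=cv2.INTER_CUBIC))
E
```

```text
clock: 2.93
position: [596.7, -181.5, 60.3]
ee_rot: [-0.045, 0.999, 0.002, -0.008]
contact_force: [-1.2, -0.3, -1.2]
gripper_width: -0.0
t 2.93 p [ 596.7 -181.5   60.3] rail -126.3 10.6 F [-1.2 -0.3 -1.2] Frail -0.2 1.2 w -0.0
toolx [-0.996 -0.089  0.015] z [-0.015  0.003 -1.   ] yawerr 0.35
tool delta [-9.2  1.2 38.1]
```

View pics/w3.png

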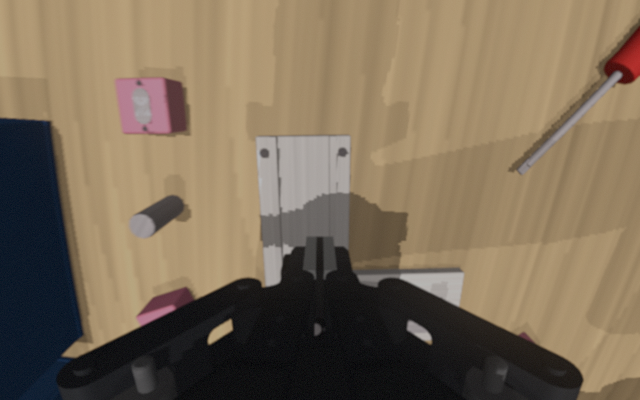

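View pics/s3.png

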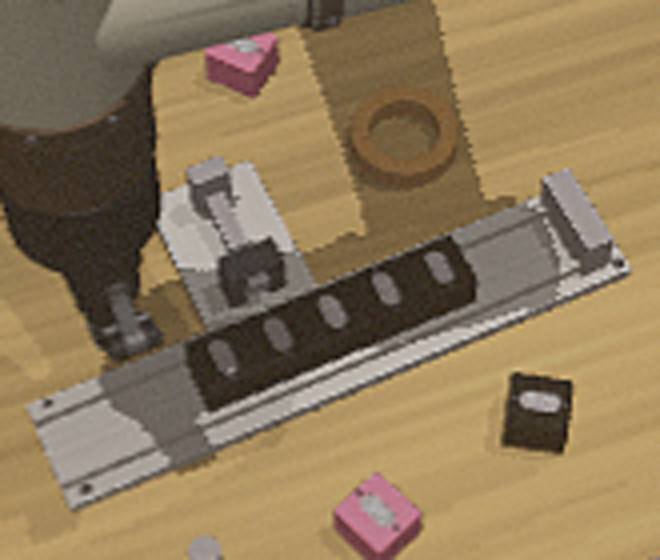

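```bash
python3 -m jog '[{"dx":0,"dy":0,"dz":0,"rx":0,"ry":0,"rz":0,"hand":0}]'; python3 -c "
from h import *
st((-122,3,22))"
```

```text
clock: 3.12
position: [604.9, -182.7, 70.5]
ee_rot: [-0.046, 0.999, -0.001, 0.002]
contact_force: [0.9, -1.2, 0.7]
gripper_width: -0.1
t 3.12 p [ 604.9 -182.7   70.5] rail -128.3 2.5 F [ 0.9 -1.2  0.7] Frail -1.2 -0.8 w -0.1
toolx [-0.996 -0.092 -0.004] z [ 0.004 -0.001 -1.   ] yawerr 0.18
tool delta [ 0.7  6.4 48.5]
```

```bash
python3 -m jog '[{"dx":0,"dy":0,"dz":15,"rx":0,"ry":0,"rz":-0.003,"hand":0},{"dx":0,"dy":0,"dz":15,"rx":0,"ry":0,"rz":0,"hand":0},{"dx":0,"dy":0,"dz":10,"rx":0,"ry":0,"rz":0,"hand":0},{"dx":0,"dy":0,"dz":6,"rx":0,"ry":0,"rz":0,"hand":0},{"dx":0,"dy":0,"dz":0,"rx":0,"ry":0,"rz":0,"hand":0}]'
python3 -m jog '[{"dx":0,"dy":0,"dz":0,"rx":0,"ry":0,"rz":0,"hand":0},{"dx":0,"dy":0,"dz":0,"rx":0,"ry":0,"rz":0,"hand":0}]'
python3 - <<'E'
from h import *
st((-98,3,22))
d=arm.get_image("scene"); cv2.imwrite("pics/s4.png",cv2.resize(d["img"][150:290,230:395,::-1],None,fx=4,fy=4,interpolation=cv2.INTER_CUBIC))
E
```

```text
clock: 3.53
position: [603.4, -182.0, 22.0]
ee_rot: [-0.047, 0.999, -0.0, 0.0]
contact_force: [-0.2, -0.4, -0.5]
gripper_width: -0.0
clock: 3.7
position: [604.3, -182.1, 23.0]
ee_rot: [-0.048, 0.999, -0.0, 0.001]
contact_force: [0.3, 0.0, 1.2]
gripper_width: 0.6
t 3.7 p [ 604.3 -182.1   23. ] rail -127.6 3.1 F [0.3 0.  1.2] Frail -0.0 -0.3 w 0.6
toolx [-0.995 -0.095 -0.002] z [ 0.002 -0.    -1.   ] yawerr 0.0
tool delta [-0.1 29.6  1. ]
```

View pics/s4.png

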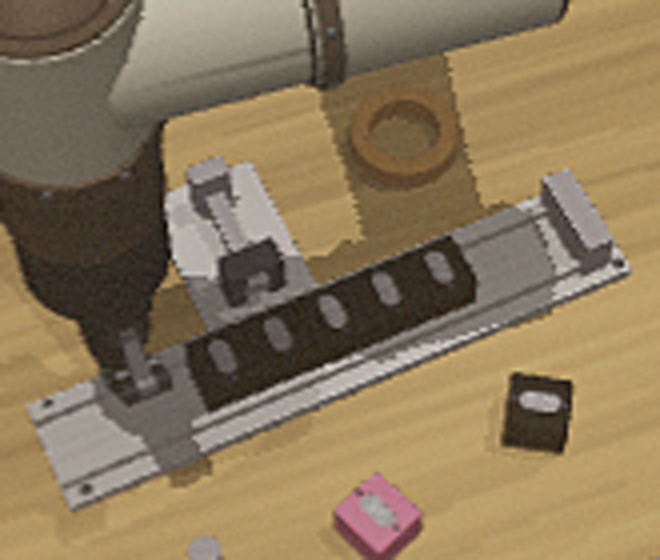

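The fingertips are in the channel behind block 5, at (135,385), a few mm towards the robot. I'll shift them slightly and push gently.

```bash
python3 -m jog '[{"dx":-4,"dy":6,"dz":0,"rx":0,"ry":0,"rz":0,"hand":0},{"dx":0,"dy":6,"dz":0,"rx":0,"ry":0,"rz":0,"hand":0},{"dx":0,"dy":4,"dz":0,"rx":0,"ry":0,"rz":0,"hand":0},{"dx":0,"dy":3,"dz":0,"rx":0,"ry":0,"rz":0,"hand":0},{"dx":0,"dy":3,"dz":0,"rx":0,"ry":0,"rz":0,"hand":0}]'
python3 -m jog '[{"dx":0,"dy":3,"dz":0,"rx":0,"ry":0,"rz":0,"hand":0},{"dx":0,"dy":3,"dz":0,"rx":0,"ry":0,"rz":0,"hand":0},{"dx":0,"dy":3,"dz":0,"rx":0,"ry":0,"rz":0,"hand":0},{"dx":0,"dy":3,"dz":0,"rx":0,"ry":0,"rz":0,"hand":0}]'
python3 -c "
from h import *
st((-50,-1,22))"
```

```text
clock: 4.17
position: [605.2, -159.0, 21.8]
ee_rot: [-0.048, 0.999, 0.0, -0.0]
contact_force: [-0.2, -0.4, -0.5]
gripper_width: 0.0
clock: 4.5
position: [604.0, -147.4, 21.7]
ee_rot: [-0.047, 0.999, 0.0, -0.0]
contact_force: [1.5, 0.2, 0.6]
gripper_width: -0.3
t 4.5 p [ 604.  -147.4   21.7] rail -93.0 0.0 F [1.5 0.2 0.6] Frail 0.1 -1.5 w -0.3
toolx [-0.995 -0.095  0.   ] z [-0. -0. -1.] yawerr 0.02
tool delta [-1.  43.  -0.3]
```

```bash
python3 -m jog '[{"dx":0,"dy":3,"dz":0,"rx":0,"ry":0,"rz":0,"hand":0},{"dx":0,"dy":3,"dz":0,"rx":0,"ry":0,"rz":0,"hand":0},{"dx":0,"dy":3,"dz":0,"rx":0,"ry":0,"rz":0,"hand":0}]'
python3 - <<'E'
from h import *
st((-50,-1,22))
d=arm.get_image("scene"); cv2.imwrite("pics/s5.png",cv2.resize(d["img"][150:290,230:395,::-1],None,fx=4,fy=4,interpolation=cv2.INTER_CUBIC))
E
```

```text
clock: 4.75
position: [603.2, -138.5, 21.7]
ee_rot: [-0.047, 0.999, 0.0, -0.0]
contact_force: [-0.6, -0.1, -0.8]
gripper_width: -0.2
t 4.75 p [ 603.2 -138.5   21.7] rail -84.0 0.0 F [-0.6 -0.1 -0.8] Frail -0.1 0.6 w -0.2
toolx [-0.995 -0.095  0.   ] z [-0.  0. -1.] yawerr 0.02
tool delta [-1.  34.  -0.3]
```

View pics/s5.png

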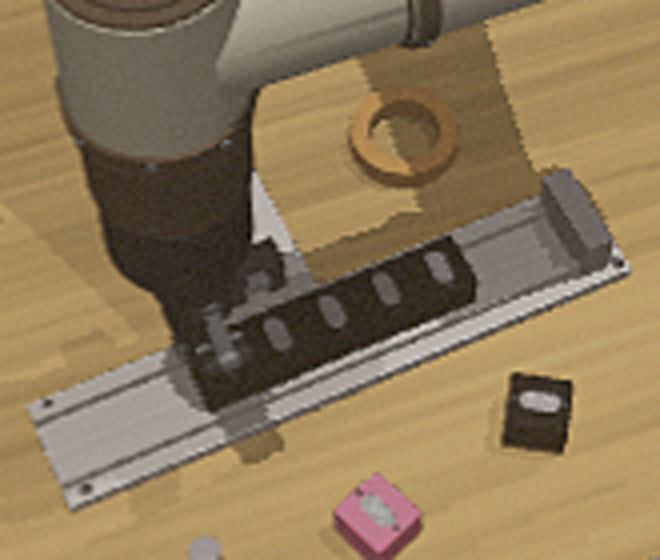

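Run:
```python
from h import *
s=arm.read_state();p=s["position"]
S=arm.get_image("scene");T=arm.get_image("top")
print("cam",-S["R"].T@S["t"])
print("tcp px scene",proj(S,p), ((proj(S,p)-[230,150])*4))
print("tcp+40",(proj(S,p+[0,0,40])-[230,150])*4)
dd=S["depth"];
for x,y in [(225,350),(218,325),(205,375),(240,345),(278,335),(333,312),(200,360),(215,395),(230,335),(225,365)]:
    u,v=x/4+230,y/4+150; z=dd[int(round(v)),int(round(u))]
    c,r=ray(S,u,v); X=c+r*z; print((x,y),X.round(0),((X[:2]-O)@U).round(0),((X[:2]-O)@V).round(0))
a=cv2.resize(S["img"][190:250,260:320,::-1],None,fx=10,fy=10,interpolation=cv2.INTER_CUBIC)
cv2.imwrite("pics/s6.png",cv2.convertScaleAbs(a,alpha=2.2,beta=10))
a=cv2.resize(T["img"][150:230,290:390,::-1],None,fx=7,fy=7,interpolation=cv2.INTER_CUBIC)
cv2.imwrite("pics/t6.png",cv2.convertScaleAbs(a,alpha=1.7,beta=10))
```

```text
cam [1097.91194944 -227.85206661  992.87411185]
tcp px scene [[280.2048097  244.25110154]] [[200.81923882 377.00440617]]
tcp+40 [[196.1209968  343.96263408]]
(225, 350) [ 657. -134.  148.] -84.0 -54.0
(218, 325) [ 648. -134.  159.] -84.0 -45.0
(205, 375) [ 611. -137.   37.] -83.0 -8.0
(240, 345) [ 658. -126.  151.] -77.0 -56.0
(278, 335) [600. -90.  36.] -35.0 -1.0
(333, 312) [597. -56.  38.] -1.0 -2.0
(200, 360) [ 653. -146.  138.] -97.0 -49.0
(215, 395) [ 620. -135.   29.] -82.0 -17.0
(230, 335) [ 646. -128.  140.] -78.0 -43.0
(225, 365) [ 664. -136.  145.] -87.0 -60.0
```

View pics/s6.png

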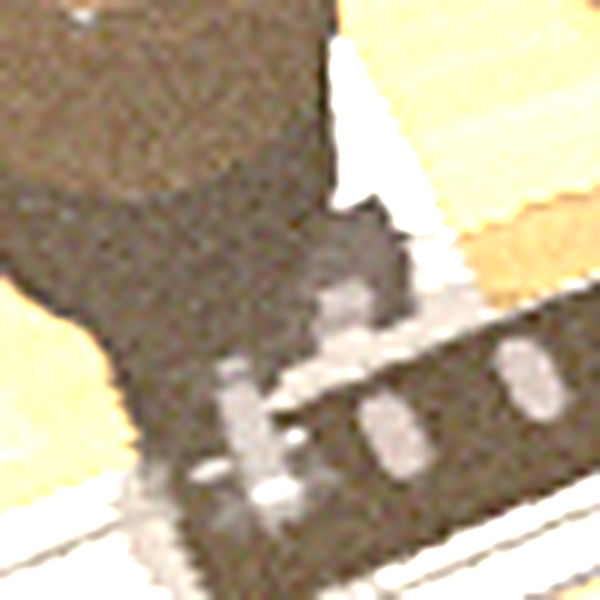

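View pics/t6.png

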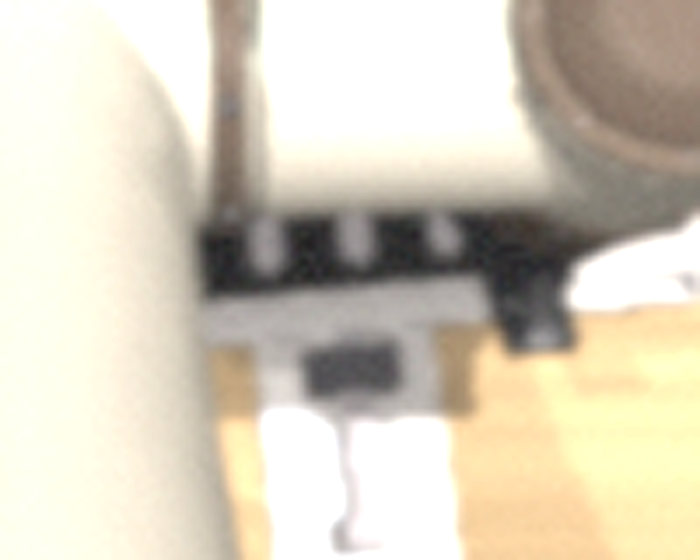

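Run:
```python
from h import *
S=arm.get_image("scene")
def ov(img):
    g=cv2.cvtColor(img,cv2.COLOR_BGR2GRAY)[180:250,270:350].astype(float)
    return g
a=cv2.imread("pics/scene0.png");b=S["img"][:,:,::-1].copy()
# oval: bright blobs enclosed in dark mask, exclude shadow effects by local adaptive threshold
for n,im in (("0",a),("now",b)):
    g=cv2.cvtColor(im,cv2.COLOR_BGR2GRAY)
    for X in [(600.,-90.8),(595.5,-56.4),(591.7,-22.4),(589.,11.5)]:
        u,v=proj(S,[*X,40])[0]; u0,v0=int(round(u)),int(round(v)); w=g[v0-5:v0+6,u0-6:u0+7].astype(float)
        t=(w.min()+w.max())/2; m=(w>t).astype(np.uint8); k,l,stt,cc=cv2.connectedComponentsWithStats(m)
        i=1+np.argmin([np.hypot(*(c-[6,5])) for c in cc[1:]]); print(n,(cc[i]+[u0-6,v0-5]).round(2),stt[i,4], onplane(S,*(cc[i]+[u0-6,v0-5]),40).round(1))
```

```text
0 [299.1  233.14] 42 [600.  -90.8  40. ]
0 [312.79 227.38] 39 [596.5 -56.6  40. ]
0 [326.16 221.7 ] 37 [592.8 -22.7  40. ]
0 [339.34 216.23] 35 [589.4  11.1  40. ]
now [299.05 233.2 ] 41 [600.1 -91.   40. ]
now [312.71 227.37] 38 [596.4 -56.8  40. ]
now [326.03 221.71] 35 [592.7 -23.   40. ]
now [339.27 216.15] 33 [589.2  11.   40. ]
```

Run:
```python
from h import *
d=arm.get_image("wrist")
a=cv2.resize(d["img"][180:330,240:440,::-1],None,fx=4,fy=4,interpolation=cv2.INTER_CUBIC)
cv2.imwrite("pics/w7.png",cv2.convertScaleAbs(a,alpha=1.8,beta=10))
print(wplane.__name__, [d["depth"][v,u] for u,v in [(310,240),(330,240),(312,260),(328,260),(320,250)]])
```

```text
wplane [np.float32(143.0222), np.float32(145.07968), np.float32(124.31118), np.float32(125.01399), np.float32(134.65111)]
```

View pics/w7.png

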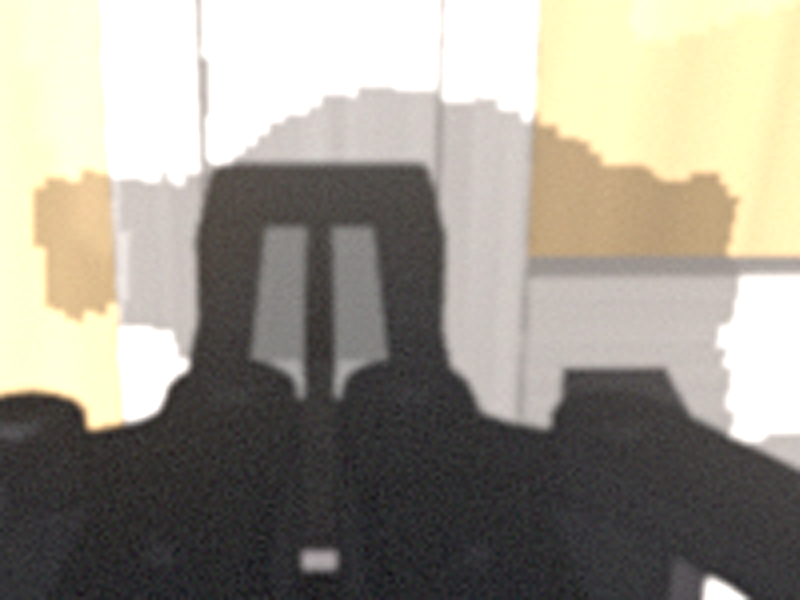

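Run:
```python
from h import *
d=arm.get_image("wrist");s=arm.read_state();R=Ro.from_quat(s["ee_rot"]).as_matrix();T=d["T_tool_cam"]
for u in (300,310,320,330,340):
  for v in range(216,262,4):
    z=float(d["depth"][v,u]); p=cv2.undistortPoints(np.array([[[u,v]]],float),d["intrinsics"],d["dist"])[0,0]
    X=T[:3,:3]@(np.array([p[0],p[1],1])*z)+T[:3,3]; print(u,v,"tool",X.round(1),"worldz",(R@X+s["position"])[2].round(1),d["img"][v,u])
```

```text
300 216 tool [-12.3  -5.2  10.7] worldz 11.0 [166 161 158]
300 220 tool [-12.3  -2.8   9.5] worldz 12.3 [93 89 87]
300 224 tool [-11.8  -3.2   1. ] worldz 20.7 [41 37 35]
300 228 tool [-11.4  -2.9  -5.2] worldz 26.9 [43 38 36]
300 232 tool [-11.   -2.9 -11.7] worldz 33.4 [41 38 35]
300 236 tool [-10.7  -2.7 -17.2] worldz 39.0 [41 37 33]
300 240 tool [   0.2  -69.3 -177.1] worldz 198.9 [40 34 33]
300 244 tool [-10.7   1.6 -18.7] worldz 40.4 [34 32 28]
300 248 tool [ -8.9  -7.7 -44.2] worldz 65.9 [37 33 34]
300 252 tool [ -8.7  -7.4 -47.8] worldz 69.6 [34 34 28]
300 256 tool [ -8.5  -7.1 -51.4] worldz 73.1 [34 30 28]
300 260 tool [ -8.3  -7.2 -55.5] worldz 77.3 [34 32 31]
310 216 tool [-5.8 -4.5 12.7] worldz 9.1 [109 105 103]
310 220 tool [-5.7 -3.   8.9] worldz 12.8 [93 90 88]
310 224 tool [-5.5 -2.8  2. ] worldz 19.8 [42 37 36]
310 228 tool [-5.3 -3.1 -5.7] worldz 27.4 [41 37 35]
310 232 tool [ -5.1  -2.9 -11.8] worldz 33.5 [38 34 32]
310 236 tool [ -5.   -2.8 -17.5] worldz 39.2 [52 49 47]
310 240 tool [ -4.2 -11.3 -42.8] worldz 64.5 [71 69 67]
310 244 tool [ -4.  -11.6 -48.2] worldz
[... 1529 characters left out ...]
7 -11.6 -64.1] worldz 85.9 [69 68 66]
340 216 tool [13.9 -5.1 11. ] worldz 10.7 [110 105 104]
340 220 tool [14.  -2.2 11.3] worldz 10.4 [84 80 78]
340 224 tool [13.4 -2.9  1.9] worldz 19.8 [38 37 35]
340 228 tool [12.8 -3.6 -7. ] worldz 28.7 [37 34 31]
340 232 tool [ 12.4  -3.  -11.8] worldz 33.6 [40 38 35]
340 236 tool [ 12.1  -2.7 -17.3] worldz 39.0 [33 34 29]
340 240 tool [ 12.   -1.1 -19.2] worldz 41.0 [37 35 35]
340 244 tool [ 12.1   1.4 -19.1] worldz 40.8 [34 32 31]
340 248 tool [ 10.3  -7.5 -43.7] worldz 65.4 [29 29 30]
340 252 tool [ 10.   -7.3 -47.7] worldz 69.4 [32 30 29]
340 256 tool [  9.7  -7.6 -52.5] worldz 74.2 [34 34 34]
340 260 tool [  9.6  -6.7 -54.6] worldz 76.4 [31 28 30]
```

```bash
python3 -c "
from bench import arm
print(arm.grip_point_offset,[a for a in dir(arm) if a[0]!='_'])"
python3 - <<'E'
import cv2
a=cv2.imread("pics/w1.png")
a=cv2.resize(a[200:300,250:390],None,fx=5.5,fy=5.5,interpolation=cv2.INTER_CUBIC)
cv2.imwrite("pics/w8.png",cv2.convertScaleAbs(a,alpha=1.8,beta=10))
E
```

```text
-18.700000000000003 ['IKError', 'get_image', 'grip_point_offset', 'job_done', 'read_state']
```

View pics/w8.png

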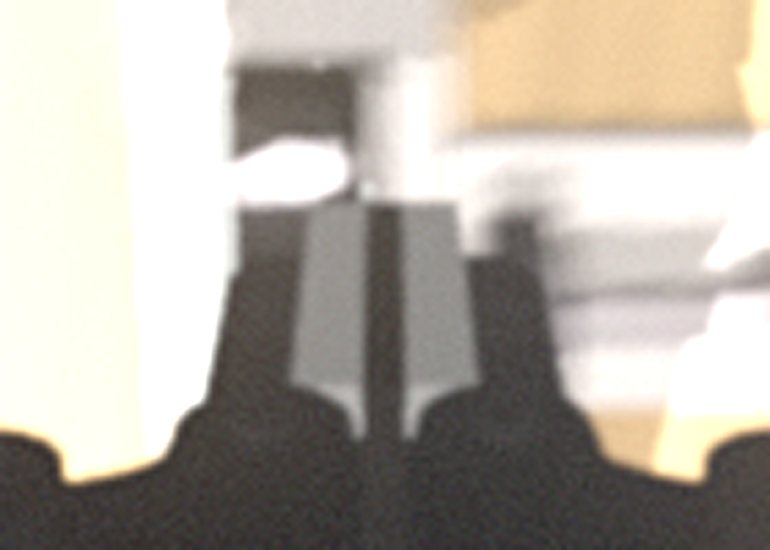

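Run:
```python
from h import *
d=arm.get_image("wrist");T=d["T_tool_cam"]
P=[]
for v in range(200,400,3):
  for u in range(40,600,3):
    z=float(d["depth"][v,u])
    if z<20: continue
    p=cv2.undistortPoints(np.array([[[u,v]]],float),d["intrinsics"],d["dist"])[0,0]
    X=T[:3,:3]@(np.array([p[0],p[1],1])*z)+T[:3,3]
    if X[2]<-30: P.append(X)
P=np.array(P)
for lo in range(-75,-30,5):
    m=(P[:,2]>=lo)&(P[:,2]<lo+5)
    if m.any(): print(lo,m.sum(),P[m].min(0).round(0),P[m].max(0).round(0))
```

```text
-75 66 [ -6. -12. -75.] [ 16.  11. -71.]
-70 24 [ -6. -12. -70.] [  6. -11. -65.]
-65 41 [-13. -12. -65.] [ 14.  -7. -60.]
-60 34 [-13. -12. -60.] [ 13.  -7. -55.]
-55 32 [-13. -12. -55.] [ 14.  -7. -50.]
-50 29 [-13. -12. -50.] [ 14.  -7. -45.]
-45 17 [-11. -12. -45.] [ 12.  -7. -41.]
-35 38 [107.  41. -33.] [120.  54. -30.]
```

```bash
python3 -m jog '[{"dx":0,"dy":-10,"dz":0,"rx":0,"ry":0,"rz":0,"hand":0},{"dx":0,"dy":-15,"dz":0,"rx":0,"ry":0,"rz":0,"hand":0},{"dx":0,"dy":-8,"dz":0,"rx":0,"ry":0,"rz":0,"hand":0},{"dx":0,"dy":0,"dz":5,"rx":0,"ry":0,"rz":0,"hand":0},{"dx":0,"dy":0,"dz":4,"rx":0,"ry":0,"rz":0,"hand":0}]'
python3 -m jog '[{"dx":0,"dy":0,"dz":3,"rx":0,"ry":0,"rz":0,"hand":0},{"dx":0,"dy":0,"dz":3,"rx":0,"ry":0,"rz":0,"hand":0}]'
python3 -c "
from h import *
st((-98,0,0))"
```

```text
clock: 5.52
position: [606.2, -172.7, 12.2]
ee_rot: [-0.046, 0.999, 0.0, 0.0]
contact_force: [-0.3, -0.4, -0.3]
gripper_width: -0.1
clock: 5.68
position: [606.0, -171.5, 5.9]
ee_rot: [-0.047, 0.999, 0.0, -0.0]
contact_force: [-0.2, 0.3, 0.1]
gripper_width: 0.5
t 5.68 p [ 606.  -171.5    5.9] rail -117.2 0.4 F [-0.2  0.3  0.1] Frail 0.3 0.2 w 0.5
toolx [-0.995 -0.095  0.001] z [-0.001  0.    -1.   ] yawerr 0.02
tool delta [-0.4 19.2  5.9]
```

The TCP now reads below the channel floor with no force, which agrees with the wrist image. The real fingertips sit about 40 mm above the stated TCP. I'll keep going down in small steps and watch the force.

```bash
python3 -m jog '[{"dx":0,"dy":0,"dz":4,"rx":0,"ry":0,"rz":0,"hand":0},{"dx":0,"dy":0,"dz":4,"rx":0,"ry":0,"rz":0,"hand":0},{"dx":0,"dy":0,"dz":3,"rx":0,"ry":0,"rz":0,"hand":0},{"dx":0,"dy":0,"dz":0,"rx":0,"ry":0,"rz":0,"hand":0}]'
python3 -m jog '[{"dx":0,"dy":0,"dz":3,"rx":0,"ry":0,"rz":0,"hand":0},{"dx":0,"dy":0,"dz":3,"rx":0,"ry":0,"rz":0,"hand":0},{"dx":0,"dy":0,"dz":3,"rx":0,"ry":0,"rz":0,"hand":0},{"dx":0,"dy":0,"dz":0,"rx":0,"ry":0,"rz":0,"hand":0}]'
python3 - <<'E'
from h import *
st((-98,0,-17))
d=arm.get_image("wrist")
a=cv2.resize(d["img"][180:330,240:440,::-1],None,fx=4,fy=4,interpolation=cv2.INTER_CUBIC)
cv2.imwrite("pics/w9.png",cv2.convertScaleAbs(a,alpha=1.8,beta=10))
E
```

```text
clock: 6.02
position: [605.8, -171.2, -5.2]
ee_rot: [-0.048, 0.999, 0.0, -0.001]
contact_force: [0.3, 0.4, -0.0]
gripper_width: -0.0
clock: 6.35
position: [605.9, -171.5, -14.0]
ee_rot: [-0.047, 0.999, 0.0, -0.001]
contact_force: [-0.6, -0.4, -0.1]
gripper_width: -0.1
t 6.35 p [ 605.9 -171.5  -14. ] rail -117.2 0.5 F [-0.6 -0.4 -0.1] Frail -0.3 0.7 w -0.1
toolx [-0.996 -0.095  0.001] z [-0.001  0.    -1.   ] yawerr 0.03
tool delta [-0.5 19.2  3. ]
```

View pics/w9.png

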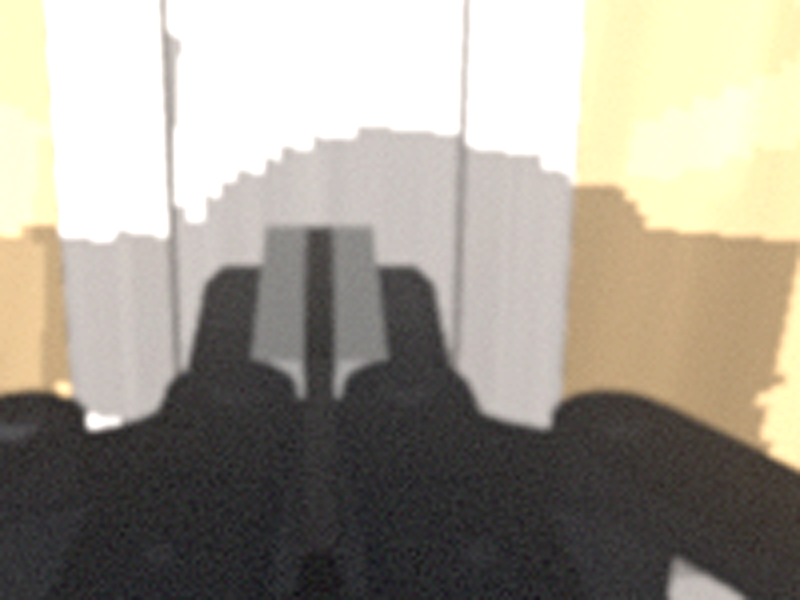

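```bash
python3 -m jog '[{"dx":0,"dy":3,"dz":4,"rx":0,"ry":0,"rz":0,"hand":0},{"dx":0,"dy":5,"dz":0,"rx":0,"ry":0,"rz":0,"hand":0},{"dx":0,"dy":4,"dz":0,"rx":0,"ry":0,"rz":0,"hand":0},{"dx":0,"dy":2,"dz":0,"rx":0,"ry":0,"rz":0,"hand":0},{"dx":0,"dy":2,"dz":0,"rx":0,"ry":0,"rz":0,"hand":0}]'
python3 -m jog '[{"dx":0,"dy":2,"dz":0,"rx":0,"ry":0,"rz":0,"hand":0},{"dx":0,"dy":2,"dz":0,"rx":0,"ry":0,"rz":0,"hand":0},{"dx":0,"dy":2,"dz":0,"rx":0,"ry":0,"rz":0,"hand":0},{"dx":0,"dy":2,"dz":0,"rx":0,"ry":0,"rz":0,"hand":0}]'
python3 - <<'E'
from h import *
st((-31,0,-17))
d=arm.get_image("scene"); cv2.imwrite("pics/s10.png",cv2.resize(d["img"][150:290,230:395,::-1],None,fx=4,fy=4,interpolation=cv2.INTER_CUBIC))
E
```

```text
clock: 6.82
position: [605.0, -155.1, -17.1]
ee_rot: [-0.048, 0.999, -0.0, 0.0]
contact_force: [-0.3, 0.6, 0.1]
gripper_width: 0.3
clock: 7.15
position: [604.3, -148.5, -17.1]
ee_rot: [-0.047, 0.999, -0.001, 0.0]
contact_force: [0.1, -5.1, -0.9]
gripper_width: 0.3
t 7.15 p [ 604.3 -148.5  -17.1] rail -94.2 -0.1 F [ 0.1 -5.1 -0.9] Frail -5.1 0.4 w 0.3
toolx [-0.995 -0.095 -0.   ] z [ 0.    -0.001 -1.   ] yawerr 0.02
tool delta [ 0.1 63.2 -0.2]
```

View pics/s10.png

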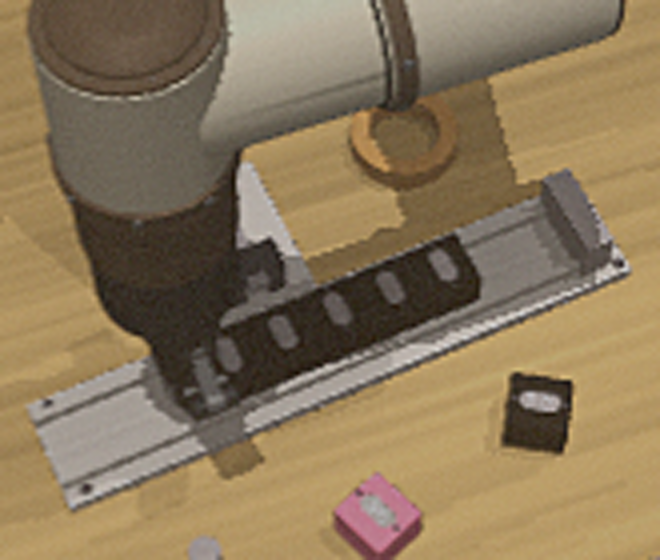

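```bash
python3 -m jog '[{"dx":0,"dy":3,"dz":0,"rx":0,"ry":0,"rz":0,"hand":0},{"dx":0,"dy":3,"dz":0,"rx":0,"ry":0,"rz":0,"hand":0},{"dx":0,"dy":4,"dz":0,"rx":0,"ry":0,"rz":0,"hand":0},{"dx":0,"dy":4,"dz":0,"rx":0,"ry":0,"rz":0,"hand":0},{"dx":0,"dy":4,"dz":0,"rx":0,"ry":0,"rz":0,"hand":0}]'
python3 -m jog '[{"dx":0,"dy":4,"dz":0,"rx":0,"ry":0,"rz":0,"hand":0},{"dx":0,"dy":4,"dz":0,"rx":0,"ry":0,"rz":0,"hand":0},{"dx":0,"dy":4,"dz":0,"rx":0,"ry":0,"rz":0,"hand":0},{"dx":0,"dy":4,"dz":0,"rx":0,"ry":0,"rz":0,"hand":0},{"dx":0,"dy":4,"dz":0,"rx":0,"ry":0,"rz":0,"hand":0}]'
python3 -m jog '[{"dx":0,"dy":4,"dz":0,"rx":0,"ry":0,"rz":0,"hand":0},{"dx":0,"dy":4,"dz":0,"rx":0,"ry":0,"rz":0,"hand":0},{"dx":0,"dy":3,"dz":0,"rx":0,"ry":0,"rz":0,"hand":0},{"dx":0,"dy":2,"dz":0,"rx":0,"ry":0,"rz":0,"hand":0},{"dx":0,"dy":2,"dz":0,"rx":0,"ry":0,"rz":0,"hand":0}]'
python3 - <<'E'
from h import *
st((-31,0,-17))
d=arm.get_image("scene"); cv2.imwrite("pics/s11.png",cv2.resize(d["img"][150:290,230:395,::-1],None,fx=4,fy=4,interpolation=cv2.INTER_CUBIC))
E
```

```text
clock: 7.62
position: [602.5, -130.6, -17.1]
ee_rot: [-0.047, 0.999, -0.0, 0.0]
contact_force: [-0.2, -5.9, 0.2]
gripper_width: 0.2
clock: 8.03
position: [600.6, -110.6, -17.1]
ee_rot: [-0.047, 0.999, -0.0, 0.0]
contact_force: [0.4, -6.0, 0.2]
gripper_width: -0.1
clock: 8.45
position: [599.1, -95.6, -17.1]
ee_rot: [-0.047, 0.999, -0.0, -0.0]
contact_force: [-0.2, -5.2, -0.8]
gripper_width: -0.0
t 8.45 p [599.1 -95.6 -17.1] rail -40.9 0.0 F [-0.2 -5.2 -0.8] Frail -5.1 0.7 w -0.0
toolx [-0.996 -0.095  0.   ] z [ 0.    -0.001 -1.   ] yawerr 0.03
tool delta [-0.   9.9 -0.1]
```

View pics/s11.png

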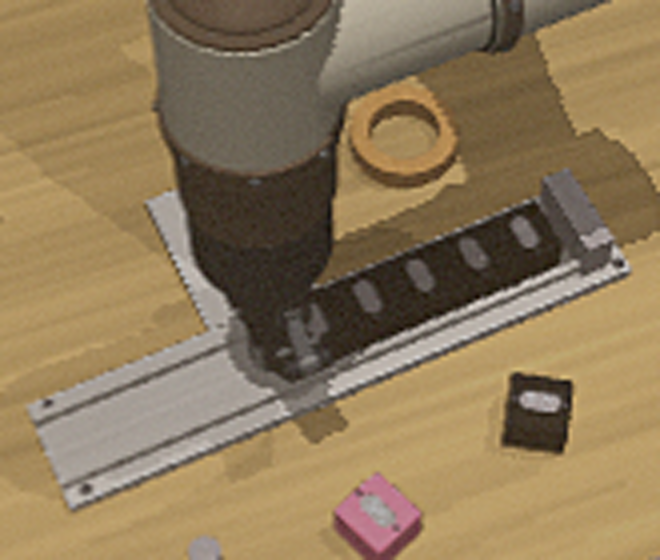

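The row is moving as one train, with block 1's oval at (526,232) and a small gap left to the stop. I'll push the last stretch in 2 mm and then 1 mm steps.

```bash
python3 -m jog '[{"dx":0,"dy":2,"dz":0,"rx":0,"ry":0,"rz":0,"hand":0},{"dx":0,"dy":2,"dz":0,"rx":0,"ry":0,"rz":0,"hand":0},{"dx":0,"dy":1,"dz":0,"rx":0,"ry":0,"rz":0,"hand":0},{"dx":0,"dy":1,"dz":0,"rx":0,"ry":0,"rz":0,"hand":0}]'
python3 -m jog '[{"dx":0,"dy":1,"dz":0,"rx":0,"ry":0,"rz":0,"hand":0},{"dx":0,"dy":1,"dz":0,"rx":0,"ry":0,"rz":0,"hand":0}]'
python3 -c "
from h import *
st((-31,0,-17))"
```

```text
clock: 8.83
position: [598.6, -89.6, -17.1]
ee_rot: [-0.047, 0.999, -0.0, 0.0]
contact_force: [1.1, -5.0, -0.8]
gripper_width: 0.1
clock: 9.0
position: [598.4, -87.6, -17.1]
ee_rot: [-0.047, 0.999, -0.0, 0.0]
contact_force: [1.0, -5.2, 0.8]
gripper_width: 0.3
t 9.0 p [598.4 -87.6 -17.1] rail -33.0 -0.0 F [ 1.  -5.2  0.8] Frail -5.3 -0.5 w 0.3
toolx [-0.996 -0.095 -0.   ] z [ 0.    -0.001 -1.   ] yawerr 0.03
tool delta [ 0.   2.  -0.1]
```

```bash
python3 -m jog '[{"dx":0,"dy":1,"dz":0,"rx":0,"ry":0,"rz":0,"hand":0},{"dx":0,"dy":1,"dz":0,"rx":0,"ry":0,"rz":0,"hand":0}]'
python3 -m jog '[{"dx":0,"dy":1,"dz":0,"rx":0,"ry":0,"rz":0,"hand":0}]'
python3 -m jog '[{"dx":0,"dy":1,"dz":0,"rx":0,"ry":0,"rz":0,"hand":0}]'
python3 -c "
from h import *
st((-31,0,-17))"
```

```text
clock: 9.17
position: [598.1, -85.7, -17.1]
ee_rot: [-0.047, 0.999, -0.0, -0.0]
contact_force: [0.4, -6.6, -0.8]
gripper_width: 0.1
clock: 9.25
position: [598.1, -85.6, -17.1]
ee_rot: [-0.048, 0.999, -0.001, -0.0]
contact_force: [2.1, -13.8, -1.0]
gripper_width: 0.3
clock: 9.33
position: [598.1, -85.6, -17.0]
ee_rot: [-0.048, 0.999, -0.001, -0.0]
contact_force: [2.0, -17.4, -0.4]
gripper_width: -0.3
t 9.33 p [598.1 -85.6 -17. ] rail -31.0 0.0 F [  2.  -17.4  -0.4] Frail -17.5 -0.3 w -0.3
toolx [-0.995 -0.095  0.   ] z [-0.    -0.003 -1.   ] yawerr 0.0
tool delta [-0. -0. -0.]
```

```bash
python3 -m jog '[{"dx":0,"dy":-4,"dz":0,"rx":0,"ry":0,"rz":0,"hand":0},{"dx":0,"dy":-10,"dz":0,"rx":0,"ry":0,"rz":0,"hand":0},{"dx":0,"dy":-10,"dz":0,"rx":0,"ry":0,"rz":0,"hand":0},{"dx":0,"dy":0,"dz":-12,"rx":0,"ry":0,"rz":0,"hand":0},{"dx":0,"dy":0,"dz":-25,"rx":0,"ry":0,"rz":0,"hand":0}]'
python3 -m jog '[{"dx":0,"dy":0,"dz":-25,"rx":0,"ry":0,"rz":0,"hand":0},{"dx":15,"dy":0,"dz":-20,"rx":0,"ry":0,"rz":0,"hand":0},{"dx":30,"dy":5,"dz":0,"rx":0,"ry":0,"rz":0,"hand":0},{"dx":35,"dy":7,"dz":0,"rx":0,"ry":0,"rz":0,"hand":0},{"dx":30,"dy":7,"dz":0,"rx":0,"ry":0,"rz":0,"hand":0}]'
python3 -m jog '[{"dx":30,"dy":6,"dz":0,"rx":0,"ry":0,"rz":0,"hand":0},{"dx":15,"dy":0,"dz":0,"rx":0,"ry":0,"rz":0,"hand":0},{"dx":0,"dy":0,"dz":0,"rx":0,"ry":0,"rz":0,"hand":0},{"dx":0,"dy":0,"dz":0,"rx":0,"ry":0,"rz":0,"hand":0}]'
python3 - <<'E'
from h import *
st((-30,150,-13))
for n in ("scene","top","wrist"):
    d=arm.get_image(n); I=d["img"][:,:,::-1]
    if n=="scene": I=cv2.resize(I[150:290,230:395],None,fx=4,fy=4,interpolation=cv2.INTER_CUBIC)
    if n=="top": I=cv2.resize(I[150:260,250:400],None,fx=5,fy=5,interpolation=cv2.INTER_CUBIC)
    cv2.imwrite(f"pics/{n}12.png",I)
E
```

```text
clock: 9.75
position: [597.6, -107.3, 17.4]
ee_rot: [-0.046, 0.999, 0.0, -0.004]
contact_force: [0.7, 0.4, -0.5]
gripper_width: 0.1
clock: 10.17
position: [487.4, -98.2, 65.7]
ee_rot: [-0.047, 0.999, 0.0, 0.001]
contact_force: [-1.3, 0.4, 0.5]
gripper_width: 0.3
clock: 10.5
position: [444.1, -96.5, 66.0]
ee_rot: [-0.048, 0.999, 0.0, 0.001]
contact_force: [0.7, 0.4, 0.1]
gripper_width: -0.0
t 10.5 p [444.1 -96.5  66. ] rail -27.2 154.4 F [0.7 0.4 0.1] Frail 0.3 -0.8 w -0.0
toolx [-0.995 -0.095 -0.003] z [ 0.003  0.    -1.   ] yawerr -0.01
tool delta [-4.2 -2.8 79. ]
```

View pics/scene12.png

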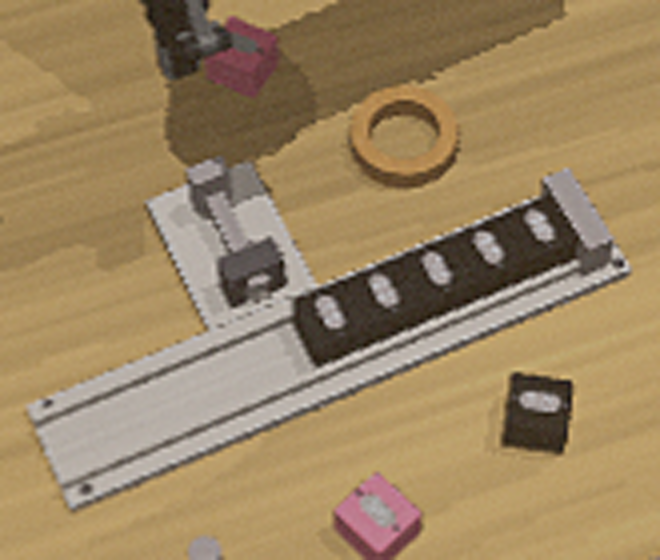

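View pics/top12.png

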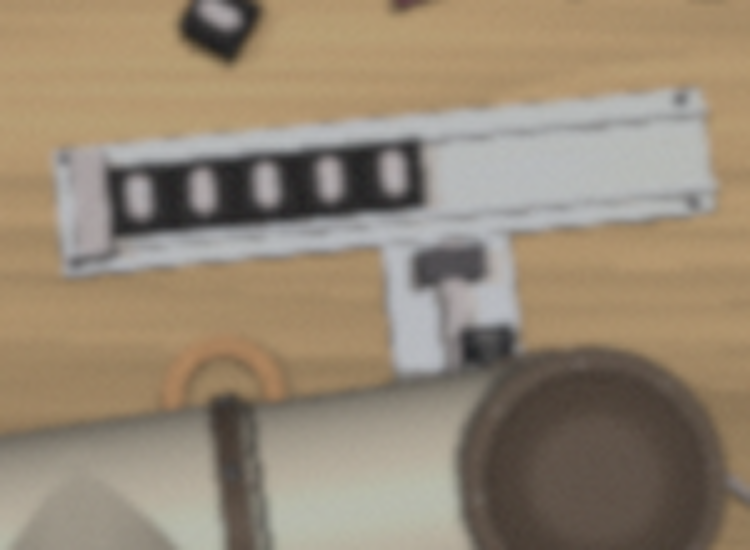

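View pics/wrist12.png

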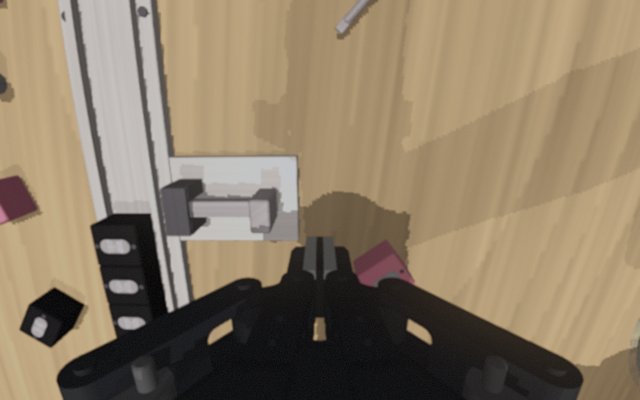

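Run:
```python
from h import *
s=arm.read_state();d=arm.get_image("wrist");S=arm.get_image("scene")
for n,u,v,z in [("knob outer rear corner top",271,200,52),("knob outer fwd",270,233,52),("knob inner rear",251,199,52),("pink near corner top",388,241,30),("pink left",352,270,30),("ledge R rear",297,156,10)]:print(n,wplane(d,s,u,v,z))
for x,y in [(240,18),(278,42),(207,55),(207,170)]:
    X=onplane(S,x/4+230,y/4+150,30 if y<100 else 52);print((x,y),X.round(0),((X[:2]-O)@U).round(0),((X[:2]-O)@V).round(0))
```

```text
knob outer rear corner top (array([ 477.9, -108.8,   52. ]), (np.float64(-42.6), np.float64(121.9)))
knob outer fwd (array([477.4, -85.5,  52. ]), (np.float64(-19.4), np.float64(120.2)))
knob inner rear (array([ 491.1, -108.2,   52. ]), (np.float64(-43.2), np.float64(108.7)))
pink near corner top (array([390.7, -78.3,  30. ]), (np.float64(-3.9), np.float64(205.8)))
pink left (array([414.9, -51.3,  30. ]), (np.float64(20.6), np.float64(179.1)))
ledge R rear (array([ 465.8, -133.3,   10. ]), (np.float64(-65.8), np.float64(136.3)))
(240, 18) [372. -38.  30.] 38.0 221.0
(278, 42) [398. -22.  30.] 52.0 193.0
(207, 55) [393. -67.  30.] 7.0 203.0
(207, 170) [489. -96.  52.] -31.0 109.0
```

```bash
python3 -m jog '[{"dx":-2,"dy":-3,"dz":10,"rx":0,"ry":0,"rz":0,"hand":0},{"dx":0,"dy":0,"dz":22,"rx":0,"ry":0,"rz":0,"hand":0},{"dx":0,"dy":0,"dz":22,"rx":0,"ry":0,"rz":0,"hand":0},{"dx":0,"dy":0,"dz":15,"rx":0,"ry":0,"rz":0,"hand":0},{"dx":0,"dy":0,"dz":7,"rx":0,"ry":0,"rz":0,"hand":0}]'
python3 -m jog '[{"dx":0,"dy":0,"dz":3,"rx":0,"ry":0,"rz":0,"hand":0},{"dx":0,"dy":0,"dz":0,"rx":0,"ry":0,"rz":0,"hand":0}]'
python3 - <<'E'
from h import *
st((-30,138,-13))
d=arm.get_image("wrist"); cv2.imwrite("pics/w13.png",d["img"][:,:,::-1])
E
```

```text
clock: 11.17
position: [445.0, -99.6, -13.4]
ee_rot: [-0.047, 0.999, -0.0, -0.002]
contact_force: [0.3, 0.3, 0.4]
gripper_width: -0.2
clock: 11.33
position: [446.0, -99.5, -14.8]
ee_rot: [-0.048, 0.999, -0.0, -0.001]
contact_force: [0.6, -0.0, 0.7]
gripper_width: 0.0
t 11.33 p [446.  -99.5 -14.8] rail -30.3 152.8 F [ 0.6 -0.   0.7] Frail -0.1 -0.6 w 0.0
toolx [-0.995 -0.095  0.001] z [-0.001 -0.    -1.   ] yawerr 0.01
tool delta [-14.7   0.3  -1.8]
```

View pics/w13.png

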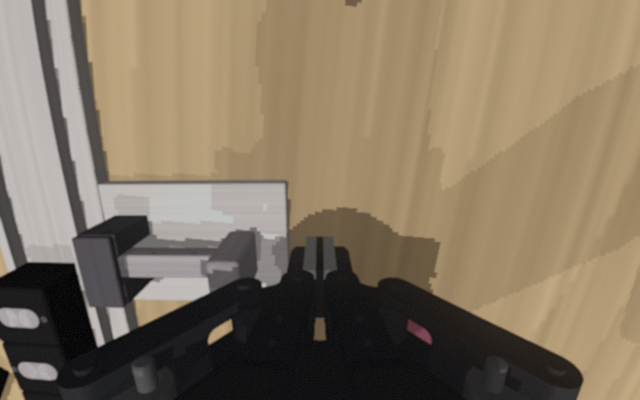

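```bash
python3 -m jog '[{"dx":-4,"dy":0,"dz":0,"rx":0,"ry":0,"rz":0,"hand":0},{"dx":-6,"dy":0,"dz":0,"rx":0,"ry":0,"rz":0,"hand":0},{"dx":-4,"dy":0,"dz":0,"rx":0,"ry":0,"rz":0,"hand":0},{"dx":-3,"dy":0,"dz":0,"rx":0,"ry":0,"rz":0,"hand":0},{"dx":-3,"dy":0,"dz":0,"rx":0,"ry":0,"rz":0,"hand":0}]'
python3 -m jog '[{"dx":-3,"dy":0,"dz":0,"rx":0,"ry":0,"rz":0,"hand":0},{"dx":-3,"dy":0,"dz":0,"rx":0,"ry":0,"rz":0,"hand":0},{"dx":-3,"dy":0,"dz":0,"rx":0,"ry":0,"rz":0,"hand":0}]'
python3 - <<'E'
from h import *
st((-30,90,-15))
d=arm.get_image("scene"); cv2.imwrite("pics/s14.png",cv2.resize(d["img"][150:290,230:395,::-1],None,fx=4,fy=4,interpolation=cv2.INTER_CUBIC))
E
```

```text
clock: 11.8
position: [466.0, -97.5, -14.0]
ee_rot: [-0.047, 0.999, 0.0, -0.0]
contact_force: [-2.3, -0.2, 1.4]
gripper_width: -0.2
clock: 12.05
position: [474.4, -96.8, -14.4]
ee_rot: [-0.047, 0.999, -0.0, -0.0]
contact_force: [-1.5, -0.4, 1.0]
gripper_width: 0.0
t 12.05 p [474.4 -96.8 -14.4] rail -30.3 124.2 F [-1.5 -0.4  1. ] Frail -0.3 1.5 w 0.0
toolx [-0.996 -0.095  0.001] z [-0.001 -0.    -1.   ] yawerr 0.03
tool delta [-34.2   0.3   0.6]
```

View pics/s14.png

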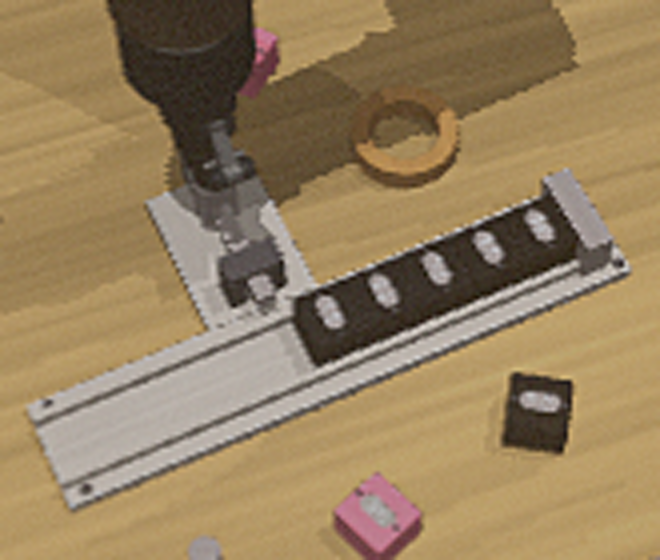

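```bash
python3 -m jog '[{"dx":-3,"dy":0,"dz":0,"rx":0,"ry":0,"rz":0,"hand":0},{"dx":-4,"dy":0,"dz":0,"rx":0,"ry":0,"rz":0,"hand":0},{"dx":-4,"dy":0,"dz":0,"rx":0,"ry":0,"rz":0,"hand":0},{"dx":-4,"dy":0,"dz":0,"rx":0,"ry":0,"rz":0,"hand":0},{"dx":-4,"dy":0,"dz":0,"rx":0,"ry":0,"rz":0,"hand":0}]'
python3 -m jog '[{"dx":-3,"dy":0,"dz":0,"rx":0,"ry":0,"rz":0,"hand":0},{"dx":-3,"dy":0,"dz":0,"rx":0,"ry":0,"rz":0,"hand":0},{"dx":-2,"dy":0,"dz":0,"rx":0,"ry":0,"rz":0,"hand":0},{"dx":-2,"dy":0,"dz":0,"rx":0,"ry":0,"rz":0,"hand":0}]'
python3 - <<'E'
from h import *
st((-30,90,-15))
d=arm.get_image("scene"); cv2.imwrite("pics/s15.png",cv2.resize(d["img"][150:290,230:395,::-1],None,fx=4,fy=4,interpolation=cv2.INTER_CUBIC))
E
```

```text
clock: 12.52
position: [493.9, -94.8, -14.4]
ee_rot: [-0.047, 0.999, 0.0, -0.0]
contact_force: [-1.7, 0.8, 0.5]
gripper_width: -0.2
clock: 12.85
position: [503.7, -93.9, -14.4]
ee_rot: [-0.047, 0.999, 0.0, -0.0]
contact_force: [-0.8, 0.6, -0.4]
gripper_width: 0.2
t 12.85 p [503.7 -93.9 -14.4] rail -30.2 94.8 F [-0.8  0.6 -0.4] Frail 0.7 0.7 w 0.2
toolx [-0.995 -0.095  0.   ] z [-0.  0. -1.] yawerr 0.02
tool delta [-4.8  0.2  0.6]
```

View pics/s15.png

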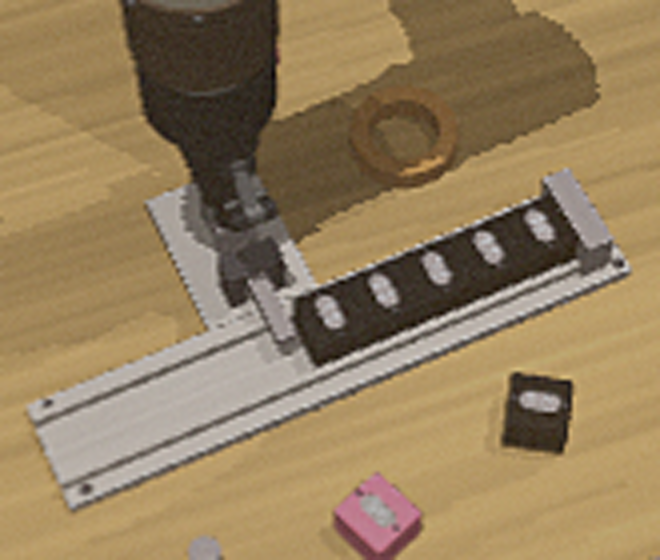

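The bar has gone in behind block 5, with its tip at about (285,345). I'll push on until I feel its stop.

```bash
python3 -m jog '[{"dx":-1,"dy":0,"dz":0,"rx":0,"ry":0,"rz":0,"hand":0},{"dx":-1,"dy":0,"dz":0,"rx":0,"ry":0,"rz":0,"hand":0},{"dx":-1,"dy":0,"dz":0,"rx":0,"ry":0,"rz":0,"hand":0}]'
python3 -m jog '[{"dx":-1,"dy":0,"dz":0,"rx":0,"ry":0,"rz":0,"hand":0},{"dx":-1,"dy":0,"dz":0,"rx":0,"ry":0,"rz":0,"hand":0}]'
python3 -c "
from h import *
st((-30,90,-15))"
```

```text
clock: 13.15
position: [506.4, -93.7, -14.3]
ee_rot: [-0.047, 0.999, 0.0, -0.0]
contact_force: [-1.9, 0.3, -0.5]
gripper_width: -0.1
clock: 13.32
position: [508.4, -93.5, -14.3]
ee_rot: [-0.047, 0.999, 0.0, -0.0]
contact_force: [-3.5, 0.8, -0.6]
gripper_width: -0.1
t 13.32 p [508.4 -93.5 -14.3] rail -30.3 90.1 F [-3.5  0.8 -0.6] Frail 1.2 3.4 w -0.1
toolx [-0.995 -0.095  0.   ] z [-0.  0. -1.] yawerr 0.02
tool delta [-0.1  0.3  0.7]
```

```bash
python3 -m jog '[{"dx":-1,"dy":0,"dz":0,"rx":0,"ry":0,"rz":0,"hand":0}]'
python3 -m jog '[{"dx":-1,"dy":0,"dz":0,"rx":0,"ry":0,"rz":0,"hand":0},{"dx":0,"dy":0,"dz":0,"rx":0,"ry":0,"rz":0,"hand":0}]'
python3 -c "
from h import *
st((-30,90,-15))"
```

```text
clock: 13.4
position: [508.3, -93.5, -14.4]
ee_rot: [-0.047, 0.999, -0.0, -0.001]
contact_force: [-5.9, 1.3, 3.3]
gripper_width: -0.0
clock: 13.57
position: [508.2, -93.5, -14.4]
ee_rot: [-0.047, 0.999, -0.0, -0.002]
contact_force: [-6.5, 2.0, 3.2]
gripper_width: 0.2
t 13.57 p [508.2 -93.5 -14.4] rail -30.3 90.3 F [-6.5  2.   3.2] Frail 2.6 6.3 w 0.2
toolx [-0.996 -0.094  0.005] z [-0.005 -0.    -1.   ] yawerr 0.05
tool delta [-0.3  0.3  0.6]
```

It's at its own stop: no movement while the force rose, and the TCP is at y = 90 as predicted. I'll back off, lift and check.

```bash
python3 -m jog '[{"dx":5,"dy":0,"dz":0,"rx":0,"ry":0,"rz":0,"hand":0},{"dx":15,"dy":0,"dz":0,"rx":0,"ry":0,"rz":0,"hand":0},{"dx":25,"dy":0,"dz":0,"rx":0,"ry":0,"rz":0,"hand":0},{"dx":10,"dy":0,"dz":0,"rx":0,"ry":0,"rz":0,"hand":0},{"dx":0,"dy":0,"dz":-15,"rx":0,"ry":0,"rz":0,"hand":0}]'
python3 -m jog '[{"dx":0,"dy":0,"dz":-30,"rx":0,"ry":0,"rz":0,"hand":0},{"dx":0,"dy":0,"dz":-35,"rx":0,"ry":0,"rz":0,"hand":0},{"dx":0,"dy":-20,"dz":-35,"rx":0,"ry":0,"rz":0,"hand":0},{"dx":0,"dy":-38,"dz":0,"rx":0,"ry":0,"rz":0,"hand":0},{"dx":0,"dy":-38,"dz":0,"rx":0,"ry":0,"rz":0,"hand":0}]'
python3 -m jog '[{"dx":0,"dy":-38,"dz":0,"rx":0,"ry":0,"rz":0,"hand":0},{"dx":0,"dy":-20,"dz":0,"rx":0,"ry":0,"rz":0,"hand":0},{"dx":0,"dy":0,"dz":0,"rx":0,"ry":0,"rz":0,"hand":0}]'
python3 - <<'E'
from h import *
st()
for n in ("scene","top"):
    d=arm.get_image(n); I=d["img"][:,:,::-1]; cv2.imwrite(f"pics/{n}16f.png",I)
    I=cv2.resize(I[180:280,230:395],None,fx=4.8,fy=4.8,interpolation=cv2.INTER_CUBIC) if n=="scene" else cv2.resize(I[120:260,250:400],None,fx=4.2,fy=4.2,interpolation=cv2.INTER_CUBIC)
    cv2.imwrite(f"pics/{n}16.png",I)
E
```

```text
clock: 13.98
position: [451.7, -99.0, -1.0]
ee_rot: [-0.047, 0.999, 0.0, -0.003]
contact_force: [-0.2, 0.1, -0.3]
gripper_width: 0.1
clock: 14.4
position: [468.5, -195.0, 104.6]
ee_rot: [-0.049, 0.999, -0.001, 0.005]
contact_force: [-0.0, 0.6, -0.7]
gripper_width: -0.1
clock: 14.65
position: [472.0, -255.7, 101.2]
ee_rot: [-0.046, 0.999, -0.001, 0.002]
contact_force: [0.5, -0.1, 0.1]
gripper_width: -0.0
t 14.65 p [ 472.  -255.7  101.2] rail -188.3 141.8 F [ 0.5 -0.1  0.1] Frail -0.2 -0.5 w -0.0
toolx [-0.996 -0.091 -0.003] z [ 0.004 -0.002 -1.   ] yawerr 0.24
```

View pics/scene16.png

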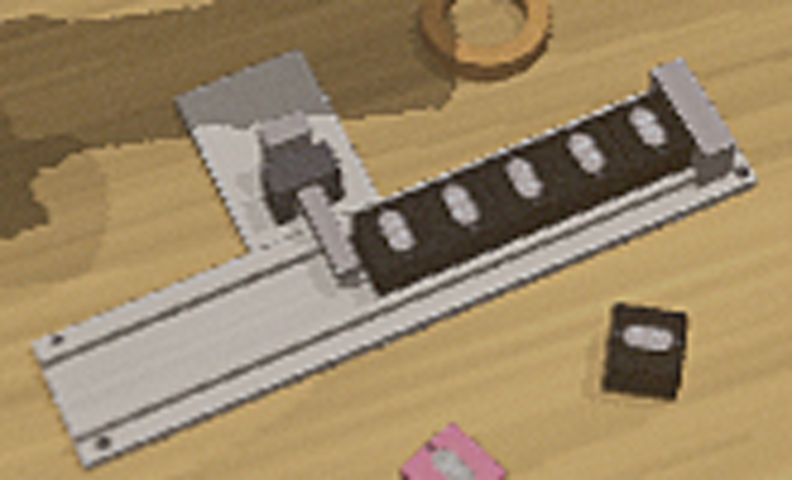

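View pics/top16.png

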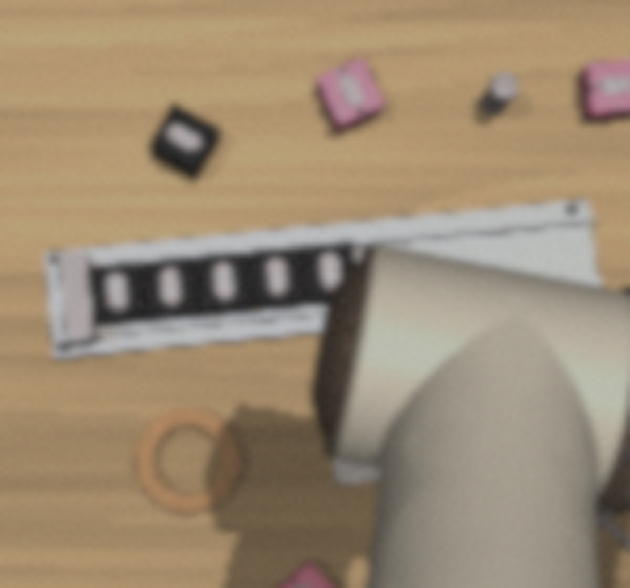

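View pics/scene16f.png

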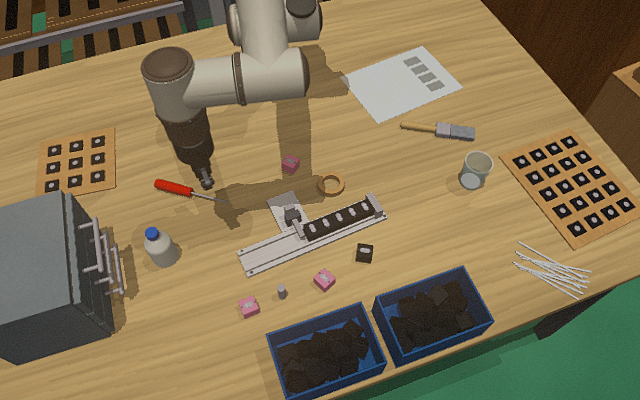

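```bash
python3 -c "
from bench import arm
print(arm.job_done())"
```

```text
the job is handed in; nothing more can be done
None
```

I pushed the five housings as one closed train against the end stop, then slid the keeper bar fully in behind the last one. I handed the job in at about 14.7 s, with the arm raised and touching nothing.

**Checks that passed**
- **Row home:** the push took about 5 N until the train stopped moving, when the force rose to 17 N. The fingertips then put the last block's rear face at rail x ≈ -20 mm, which is home.
- **Row closed up:** the last pictures show the five ovals evenly spaced, with no gap at the stop.
- **Keeper in:** the knob slid at about 1.5 N, then stopped while the force rose to about 6 N. That was at the predicted fully-in position, with the bar tip past the middle line.
- **Other things:** by eye, the spare, tape, gauge, pink blocks, cup, screwdriver, cleaner and brush look unmoved.

**Checks that disagreed**
- **Fingertip height:** the shut fingertips are about 40 mm short of the stated TCP. My first approach therefore passed above block 5 without touching it. I found the offset in the wrist camera's depth image, backed off and worked lower.
- **Camera offset:** the cameras differed by up to about 5 mm across the rail.

In the final top view the arm hid the keeper, so its final position was seen only in the scene view.

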